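# Change the ring under inspection and hold the hand lens over it

### The job

The ring with the red stone has been checked and the one with the blue stone is next: swap the two wooden setting blocks, so that the blue ring's block stands in the middle of the white inspection pad and the red ring's block in the middle of the green felt mat. Then take the hand lens by its handle, draw it out of its slanted stand, turn it so that the glass lies level, and hold it centred over the blue stone, about 80 mm above it; finish while holding it there, still and resting on nothing. Do not touch the glass or its rim with the gripper, let the lens strike the bench or the rings, tip a block over, or disturb the other tools and jars.

Things in the scene. Friction and masses are not known exactly. Their poses are not given: they have to be found in the camera images.
- pad: white round inspection pad, 100 mm in diameter, 4 mm thick, fixed to the bench; origin at the centre of its underside. The red ring's block stands on it at first. The bench midway between pad and felt mat (centres at least 180 mm apart) is always bare: a block can be parked there
- felt: green round felt mat, 100 mm in diameter, 4 mm thick, fixed; origin at the centre of its underside. The blue ring's block stands on it at first. Pad and felt mat can trade places from one start to the next
- blue_block: round wooden setter's block, 48 mm in diameter, 28 mm tall, carrying a silver ring (25 mm wide) set upright in dark shellac, with a round blue stone on top, 57.5 mm above the block's underside. Origin at the centre of the underside, z up; 0.08 to 0.15 kg. Starts on the felt mat, up to 10 mm off its centre each way
- blue_stone (a point): the top of the blue stone, on the axis of blue_block, 57.5 mm above its underside; same axes as blue_block
- red_block: round wooden setter's block, 48 mm in diameter, 28 mm tall, carrying a gold ring (25 mm wide) set upright in dark shellac, with a round red stone on top, 57.5 mm above the block's underside. Origin at the centre of the underside, z up; 0.08 to 0.15 kg. Starts on the white pad, up to 10 mm off its centre each way
- lens_stand: fixed stand of the hand lens: dark steel foot 130 x 90 x 12 mm (x, y, z), a black rectangular sleeve between two aluminium cheeks (tops 52 mm above the bench). The sleeve rises at 45 degrees towards the stand's +x, is 55 mm deep, 24 mm wide (y) and 17 mm across inside. Origin at the centre of the foot's underside
- socket_mouth (a point): centre of the sleeve's mouth, 64 mm above the bench; the way out of the sleeve is along (0.707, 0, 0.707) of lens_stand; same axes as lens_stand
- magnifier: hand lens: dark wooden handle 120 mm long, 20 mm wide (y), 14 mm thick (z), a 12 mm brass neck and a lens in a steel rim 87 mm in diameter, 8.4 mm thick; 0.10 to 0.20 kg, balance point about 110 mm from the butt. Origin at the butt end, on the handle's axis; x runs to the lens, z is square to the glass. Starts with 55 mm of handle in the sleeve, lens up, z up and back over the foot
- lens_center (a point): centre of the glass, 172 mm from the butt along x; same axes as magnifier
- handle_grip (a point): point on the handle's axis 90 mm from the butt, mid of the 65 mm that stand clear between sleeve and lens. At first the handle leans 45 degrees (loose in the sleeve: up to 5 more or less); fingers coming along the lens's -z and closing along its y meet the 20 mm wide handle with free space all round. Same axes as magnifier
- pliers: red-handled pliers, 130 mm long, lying flat; origin at the pivot, x towards the jaws; leave it alone
- flux_jar: small amber glass jar with a white cap, 48 mm in diameter, 50 mm tall; origin at the underside; leave it alone
- glass_jar: clear glass jar with a metal lid, 70 mm in diameter, 105 mm tall; origin at the underside; leave it alone
- file: file with a wooden handle, 210 mm long, lying flat, 20 mm tall; origin between handle and blade, x towards the blade; leave it alone
- hammer: hammer 230 mm long, lying flat, x from handle to head; origin under the tool; leave it alone
- wax: violet block of carving wax, 45 x 90 x 24 mm; origin at the underside; leave it alone
- tin: flat round tin with a blue lid, 66 mm in diameter, 24 mm tall; origin at the underside; leave it alone
Not all that is in view belongs to the job. There is more than one size of the felt; the job needs the smallest. Leave any pink look-alike of the magnifier alone.

How it is judged:
By the outcome, as a careful person would: the job done as asked, in the order asked, and still so for the second after the job is handed in, while the arm keeps its last pose, push and grip.
It also fails if it takes over 64 s, if anything falls off the work surface, if the arm or the gripper's body presses on something with over 40 N, if the wrist force passes 120 N, or if a joint passes its speed limit or range.

### The arm

A 6-joint arm with a two-finger parallel gripper is mounted at the origin on the work surface. World frame = base frame: x ahead of the robot, y to its left, z up, the work surface at z = 0. Lengths are in mm, angles in degrees, forces in N, time in s.
With the tool pointing down it reaches from about 325 to 925 mm from the base axis. Payload 3.1 kg.
Tool frame: the origin (TCP) lies on the front face of the gripper's body, between the roots of the fingers; the fingertips stand 73 mm ahead of it and the grasp point (between the pads) lies 54 mm ahead of it; z points along the fingers, y is the line along which they close (so a half turn about z gives the same grasp; the last joint's range is limited). The gripper opens to 85 mm and grips with 20 to 120 N. Pads are 22 mm wide; open, the fingers measure 114 mm over their backs; the gripper's body (76 mm by 85 mm) begins 54 mm behind the grasp point. The pads swing forward as they close: fully open they stand 13 mm farther back than shut.
Start: joints at [-76.272, 12.427, 92.441, -0, 75.132, -6.429], TCP at [215.389, -586.726, 303.9] pointing down, gripper open.
Joint ranges: [-157.48, 157.48], [-44.54, 120.13], [17.64, 146.25], [-64.5, 244.5], [7.68, 150.69], [-147.95, 147.95]. Speed limits (degrees/s): [159.86, 159.86, 180, 180, 180, 180].

### API

Orientations are given as a 3x3 rotation matrix whose columns are the frame's x, y, z axes.
In Python, from bench import * gives the robot as it stands. Calls block until the motion is done:
- move_pose(position, orientation): joint-space move of the TCP to a pose.
- move_straight(position, rotation=None, v=150): straight line of the TCP; rotation=None keeps the orientation; v is the mean speed in mm/s.
- set_joints(angles): joint-space move.
- move_gripper(opening, force=None): finger opening in mm; force is the grip in N (None keeps the last); returns when the fingers have stopped.
- dwell(seconds).
- ik(position, orientation): joint angles nearest the present ones, or None.
- sense(): the state.
- capture(name): name is "scene" or "top"; returns (picture, depth): 400x640x3 uint8, red, green, blue; 400x640 float32, mm along the optical axis (not along the pixel's ray), 0 where there is no reading.
- camera_info(name): a dict with "vertical_fov" (degrees; the focal length in pixels is half the picture's height over the tangent of half this angle, whatever the lens; pixels are square), "cx", "cy" (the principal point, pixels), "rvec" (rotation vector, rad) and "tvec" (3), from world to camera coordinates, as OpenCV has them. Camera axes: x right, y down, z forward; pixel columns grow to the right and rows downward; lengths in mm; the calibration is good to about 2 mm. A picture is of the moment at which its call begins. camera_info takes no time and is no camera call.
A pose or a line that the arm cannot do raises IKError and nothing moves.
- job_done(): hands the job in; it is judged then, once.
The state is a dict: "clock": time; "joints": joint angles; "dq": joint speeds; "joint_efforts": joint torques, N m; "ee_pos": TCP position; "orientation": TCP orientation; "force": force on the tool from outside, world axes, zero at the start; "moment": the same for the moment, N m; "width": finger opening in mm; "grasp_force": force on a finger pad.
Only numpy, scipy, OpenCV 4.12 (cv2) and the standard library are available. Lean on these libraries where they do the work, as an engineer would, in place of code of your own. Each camera call takes 0.05 s, during which the arm holds its last target. There are 200 camera calls.

## Working session

There is one attempt and no reset: what is moved stays moved. The work goes in short steps, each a Python script; the robot and the scene stay as the last script left them, time stands still between calls to the robot, and variables do not carry over. Pictures are saved under pics/ and viewed, at most 10 in all, crops included, and the job is handed in when it is done.

```bash
mkdir -p pics; ls; cat > h.py <<'E'
from bench import *
import numpy as np, cv2
def cam(n):
    c=camera_info(n); R=cv2.Rodrigues(np.array(c["rvec"],float))[0]; t=np.array(c["tvec"],float).ravel()
    return 200/np.tan(np.radians(c["vertical_fov"])/2),c["cx"],c["cy"],R,t
def pos(n): f,cx,cy,R,t=cam(n); return -R.T@t
def ray(n,u,v):
    f,cx,cy,R,t=cam(n); d=R.T@np.array([(u-cx)/f,(v-cy)/f,1]); return -R.T@t,d
def onz(n,u,v,z):
    o,d=ray(n,u,v); return o+d*(z-o[2])/d[2]
def cloud(n,D):
    f,cx,cy,R,t=cam(n); v,u=np.mgrid[0:400,0:640]
    P=np.stack([(u-cx)/f*D,(v-cy)/f*D,D],-1); return (P-t)@R
def proj(n,P):
    f,cx,cy,R,t=cam(n); q=R@np.array(P,float)+t; return f*q[0]/q[2]+cx,f*q[1]/q[2]+cy
def save(name,im,s=1):
    cv2.imwrite('pics/'+name,cv2.resize(im[:,:,::-1],None,fx=s,fy=s,interpolation=cv2.INTER_CUBIC))
E
python3 - <<'E'
from h import *
for n in("scene","top"):
    p,d=capture(n); save(n+'0.png',p,1.25); np.savez('/tmp/'+n,p=p,d=d)
    print(n,camera_info(n),pos(n),(d==0).mean())
s=sense();print(s["clock"],s["width"])
E
```

```text
pics
scene {'vertical_fov': 56.500180027854114, 'cx': 324.08894256344166, 'cy': 198.32544965258873, 'rvec': array([ 2.0631751 ,  0.74805261, -0.40564406]), 'tvec': array([-432.88570946, -109.27955385, 1419.50171754])} [1130.80980351 -665.00608453  702.39111632] 0.0042265625
top {'vertical_fov': 50.502262190721424, 'cx': 325.86181073330084, 'cy': 195.47261377521195, 'rvec': array([ 2.18749307, -2.1990191 ,  0.10213317]), 'tvec': array([  26.41964642,  544.05765413, 1417.59045789])} [ 438.66389679   51.91127404 1452.97578793] 0.003953125
0.1 85.63533327812667
```

View pics/scene0.png

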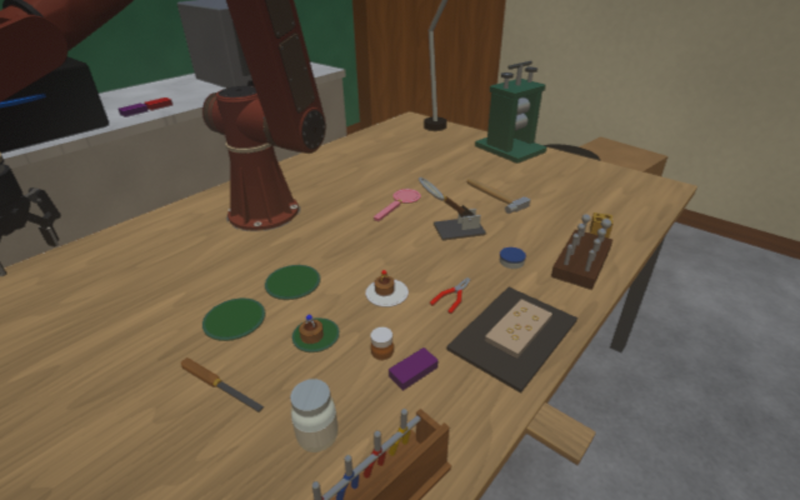

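View pics/top0.png

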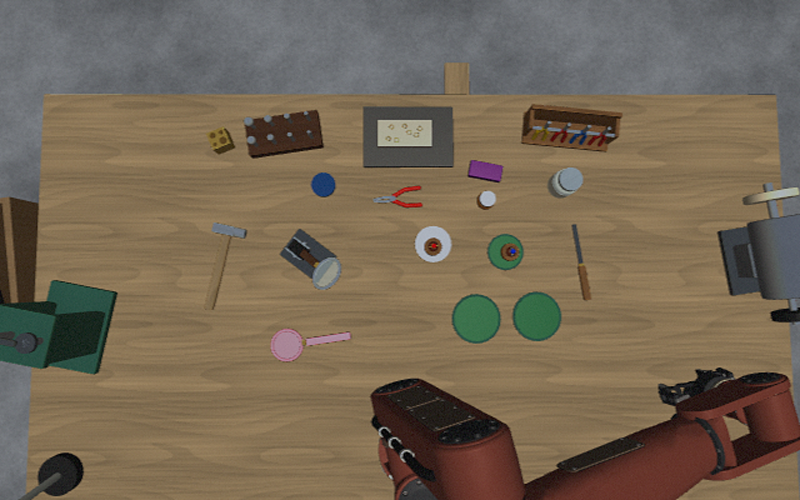

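The top view (shown at 1.25x) has the pad with the red block at (433,244). Three green mats are at (505,252), (476,318) and (537,316). The smallest, at (505,252), carries the blue block, so it is the felt meant. The real magnifier sits in its stand at about (315,262). The pink look-alike at (290,345) stays alone. Next I measure and confirm in an enlarged crop.

```bash
cat > m.py <<'E'
from h import *
def comp(mask,box,minA=4):
    m=np.zeros_like(mask,np.uint8); x0,y0,x1,y1=box; m[y0:y1,x0:x1]=mask[y0:y1,x0:x1]
    n,l,s,c=cv2.connectedComponentsWithStats(m); return [(s[i],c[i],l==i) for i in np.argsort(-s[:,4]) if i>0 and s[i,4]>=minA]
def tri(a,b):
    o1,d1=ray("top",*a);o2,d2=ray("scene",*b); A=np.stack([d1,-d2],1); k=np.linalg.lstsq(A,o2-o1,rcond=None)[0]
    p,q=o1+k[0]*d1,o2+k[1]*d2; return (p+q)/2,np.linalg.norm(p-q)
def col(p):
    h=cv2.cvtColor(p,cv2.COLOR_RGB2HSV).astype(int); return h[...,0],h[...,1],h[...,2]
E
python3 - <<'E'
from m import *
W={n:np.load(f'/tmp/{n}.npz') for n in("top","scene")}
B={"top":dict(pad=(325,175,368,215),felt=(384,182,424,220)),"scene":dict(pad=(285,205,335,250),felt=(228,245,276,285))}
px={}
for n in W:
    p=W[n]['p'];H,S,V=col(p)
    masks=dict(pad=(S<60)&(V>120),felt=(H>40)&(H<90)&(S>90)&(V>30),red=((H<6)|(H>174))&(S>200)&(V>90),blue=(H>108)&(H<130)&(S>120)&(V>60))
    for k,b in (("pad","pad"),("felt","felt"),("red","pad"),("blue","felt")):
        c=comp(masks[k],B[n][b],2)
        if not c: print(n,k,'none');continue
        s,ce,m=c[0]
        if k in("pad","felt"):
            ct=max(cv2.findContours(m.astype(np.uint8),0,1)[0],key=cv2.contourArea); hull=cv2.convexHull(ct)
            e=cv2.fitEllipse(hull) ; pts=np.array([onz(n,*q,4) for q in hull[:,0]])
            (x,y),r=cv2.minEnclosingCircle(pts[:,:2].astype(np.float32))
            print(n,k,s,e, onz(n,*e[0],4)[:2],'mec',x,y,r)
        else: px[n,k]=ce; print(n,k,s,ce,onz(n,*ce,59))
for k in("red","blue"): print(k,tri(px["top",k],px["scene",k]))
p=W['top']['p']
a=p[170:235,205:440]; save('c1.png',a,3.3)
P=cloud("top",W['top']['d']); Z=P[...,2]
print('bench z',np.median(Z[190:260,300:320]))
a2=W['scene']['p'][125:200,300:440]; save('c2.png',a2,5)
E
```

```text
top pad [332 181  30  29 531] ((346.0709533691406, 194.7874298095703), (29.014610290527344, 29.693201065063477), 96.93048858642578) [547.3922836  -46.10726147] mec 547.2055053710938 -46.22124099731445 51.316184997558594
top felt [391 188  27  28 427] ((404.0859069824219, 201.13006591796875), (27.163209915161133, 27.88895034790039), 178.57156372070312) [ 524.63853808 -245.45433783] mec 524.4840087890625 -246.6774444580078 48.33503723144531
top red [345 195   4   3  10] [346.8 196. ] [539.2419145  -44.75701164  59.        ]
top blue [408 199   4   4  14] [409.71428571 200.5       ] [ 523.37231705 -252.88930619   59.        ]
scene pad [292 224  35  22 426] ((309.07208251953125, 233.7926483154297), (22.197546005249023, 34.63080978393555), 87.09130096435547) [548.82785315 -48.51463803] mec 548.25732421875 -46.31680679321289 52.16941452026367
scene felt [235 256  35  24 343] ((252.0594024658203, 267.3296813964844), (23.124801635742188, 35.065338134765625), 77.92890930175781) [ 525.54079419 -246.93718888] mec 524.0048217773438 -245.32150268554688 45.36748504638672
scene red [306 217   2   2   4] [306.5 217.5] [540.08657879 -47.41828164  59.        ]
scene blue [245 252   4   4  13] [246.61538462 253.38461538] [ 524.5771982  -255.86680221   59.        ]
red (array([538.92254363, -45.30689306,  57.24937189]), np.float64(1.2364820037451496))
blue (array([ 523.0394369 , -253.95293854,   56.77221541]), np.float64(1.4731927055112615))
bench z 0.7658685514557496
```

View pics/c1.png

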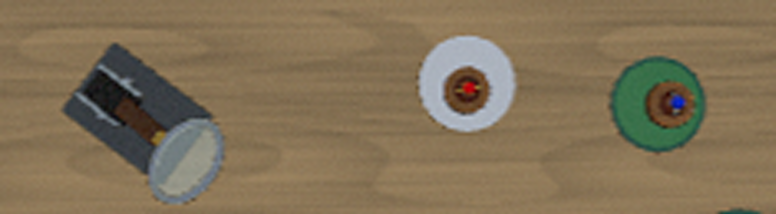

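View pics/c2.png

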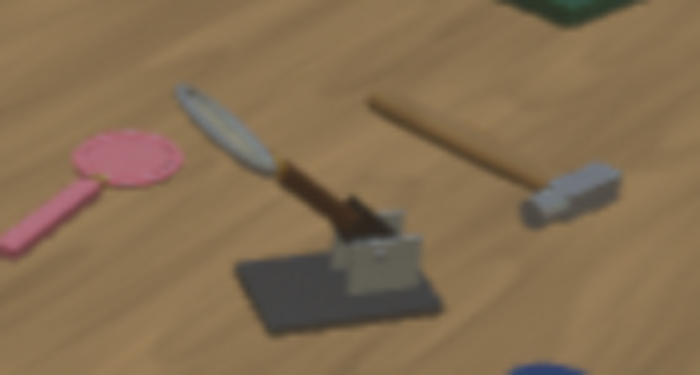

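The crops confirm what is what. The pad is white at crop (467,84) with the red stone at (468,88). The small felt at (658,104) carries the blue stone at (677,102). The wooden-handled lens leans from its stand, and the pink one lies flat. Now the stand and the lens.

```bash
python3 - <<'E'
from m import *
np.set_printoptions(precision=2,suppress=True)
W={n:np.load(f'/tmp/{n}.npz') for n in("top","scene")}
# foot
for n,b in(("top",(215,175,285,245)),("scene",(340,165,395,195))):
    p=W[n]['p'];H,S,V=col(p);C=cloud(n,W[n]['d']);Z=C[...,2]
    m=(Z>7)&(Z<18);x0,y0,x1,y1=b;k=np.zeros_like(m);k[y0:y1,x0:x1]=1
    q=C[m&k]; print(n,'foot',len(q),np.median(q[:,2]),cv2.minAreaRect(q[:,:2].astype(np.float32)))
    dark=((S<75)&(V<105)); c=comp(dark,b)[0]; ct=max(cv2.findContours(c[2].astype(np.uint8),0,1)[0],key=cv2.contourArea)
    print('  dark',c[0],cv2.minAreaRect(np.array([onz(n,*u,12)[:2] for u in ct[:,0]],np.float32)))
# lens: high points near it
A=[]
for n,b in(("top",(215,175,285,245)),("scene",(320,125,400,195))):
    C=cloud(n,W[n]['d']);x0,y0,x1,y1=b;q=C[y0:y1,x0:x1].reshape(-1,3)
    q=q[(q[:,2]>70)&(q[:,2]<260)&(np.abs(q[:,0]-480)<130)&(np.abs(q[:,1]-270)<130)]; 
    L=q[q[:,2]>112]; c=L.mean(0);u,s,vt=np.linalg.svd(L-c,full_matrices=False)
    print(n,len(L),'mean',c,'ext',L.min(0),L.max(0),'normal',vt[2],s/np.sqrt(len(L)))
    hd=q[(q[:,2]<105)]; print('  handle pts',len(hd),hd.mean(0))
    np.save('/tmp/L'+n,q)
E
```

```text
top foot 587 12.118497976734766 ((498.66485595703125, 282.32958984375), (234.88369750976562, 232.67433166503906), 0.03688547760248184)
  dark [224 183  46  40 684] ((517.919921875, 294.4716491699219), (129.28610229492188, 89.6463623046875), 52.50355529785156)
scene foot 404 12.179446178899012 ((519.7333984375, 292.70880126953125), (130.41519165039062, 93.5678939819336), 52.578887939453125)
  dark [347 168  41  24 579] ((508.8426513671875, 305.8063049316406), (140.10934448242188, 136.0719451904297), 52.25596237182617)
top 466 mean [466.01 227.26 144.27] ext [426.81 189.92 112.16] [504.49 263.45 177.54] normal [-0.4  -0.53 -0.75] [24.04 21.7   2.15]
  handle pts 83 [511.81 286.86  84.83]
scene 149 mean [472.77 219.79 145.01] ext [432.71 184.8  115.2 ] [509.4  266.59 172.55] normal [-0.41 -0.51 -0.76] [27.61 22.69  1.86]
  handle pts 72 [512.21 275.43  86.29]
```

```bash
cat > plan.py <<'E'
from m import *
np.set_printoptions(precision=2,suppress=True)
PAD=np.array([547.5,-46.5]);FELT=np.array([524.7,-246.]);RED=np.array([539,-45.5]);BLUE=np.array([523.1,-254.]);MID=(PAD+FELT)/2
def Rz(z,y): z=np.array(z,float);y=np.array(y,float);return np.stack([np.cross(y,z),y,z],1)
DN=Rz([0,0,-1],[1,0,0])
E
python3 - <<'E'
from plan import *
q=np.load('/tmp/Ltop.npy')
# lens plane, robust
L=q[q[:,2]>114]
for _ in range(5):
    c=L.mean(0);n=np.linalg.svd(L-c,full_matrices=False)[2][2];n*=np.sign(n[2]);r=(L-c)@n;L=L[abs(r)<4]
az=np.degrees(np.arctan2(n[1],n[0]));print('n',n,'lean',np.degrees(np.arccos(n[2])),az,len(L))
e1=np.cross(n,[0,0,1]);e1/=np.linalg.norm(e1);e2=np.cross(n,e1)
(a,b),r=cv2.minEnclosingCircle(np.stack([(L-c)@e1,(L-c)@e2],1).astype(np.float32));cc=c+a*e1+b*e2;print('centre',cc,r)
e=np.radians(41.5);h=np.array([-.609,-.793,0]);X=h*np.cos(e)+np.array([0,0,np.sin(e)]);Zm=-h*np.sin(e)+np.array([0,0,np.cos(e)]);Y=np.cross(Zm,X)
lc=cc-3.5*Zm;g=lc-82*X;print('X',X,'lens',lc,'grip',g,'mouth(55)',lc-117*X)
for sgn in(1,-1):
    R=Rz(-Zm,sgn*Y)
    for nm,p in(('grip',g-54*-Zm),('pre',g-134*-Zm),('out',g+54*Zm+80*X)): print(sgn,nm,p,ik(p,R))
    for hd in([0,-1,0],[-.609,-.793,0],[.6,-.8,0],[1,0,0]):
        x=np.array(hd,float);y=np.cross([0,0,1],x);print('  hold',hd,ik(np.r_[PAD,141.5+54]-82*x,Rz([0,0,-1],sgn*y)))
for s in(1,-1):
    for P in(RED,BLUE): print(s,ik(np.r_[P,78],Rz([0,0,-1],[s,0,0])))
E
```

```text
n [0.4  0.53 0.75] lean 41.70659935075382 53.152411572939315 433
centre [466.31 226.03 144.86] 45.071468353271484
X [-0.46 -0.59  0.66] lens [464.9  224.19 142.23] grip [502.3  272.89  87.9 ] mouth(55) [518.27 293.68  64.71]
1 grip [524.09 301.27 128.34] [ 29.05  40.74  79.85 -15.44  98.17  69.77]
1 pre [556.38 343.31 188.26] [ 30.57  42.04  70.44 -14.93 106.36  68.94]
1 out [487.61 253.76 181.35] [ 27.07  30.98  88.64 -16.71  98.63  67.83]
  hold [0, -1, 0] [ -3.62  10.08 107.73  -0.    62.19  -3.62]
  hold [-0.609, -0.793, 0] [ -4.95  15.63 100.97  -0.    63.39  32.57]
  hold [0.6, -0.8, 0] [ -5.87   4.17 114.36  -0.    61.47 -42.74]
  hold [1, 0, 0] [ -14.31    0.34  118.33   -0.     61.32 -104.31]
-1 grip [524.09 301.27 128.34] [  29.05   40.74   79.85  -15.44   98.17 -110.23]
-1 pre [556.38 343.31 188.26] [  30.57   42.04   70.44  -14.93  106.36 -111.06]
-1 out [487.61 253.76 181.35] [  27.07   30.98   88.64  -16.71   98.63 -112.17]
  hold [0, -1, 0] None
  hold [-0.609, -0.793, 0] [  -4.95   15.63  100.97   -0.     63.39 -147.43]
  hold [0.6, -0.8, 0] [ -5.87   4.17 114.36  -0.    61.47 137.26]
  hold [1, 0, 0] [-14.31   0.34 118.33  -0.    61.32  75.69]
1 [-12.26  19.96 110.96  -0.    49.08 -12.26]
1 [-32.81  23.87 105.33  -0.    50.79 -32.81]
-1 None
-1 [-32.81  23.87 105.33  -0.    50.79 147.19]
```

All measurements agree: the mouth comes out at z 64.7 against 64, stone tops are near 57–61, and the rim radius is about 44. Now the swap begins, with the red block parked first.

```bash
cat >> plan.py <<'E'
def pick(P,z):
    move_pose(np.r_[P,z+74+75],DN); move_straight(np.r_[P,z+74],v=150)
    move_gripper(40,50); s=sense(); print('grasp',s["width"],s["grasp_force"],s["force"],s["clock"])
def place(P,z0,z1,up=75):
    """carry to P; z0,z1 support heights at pick and place"""
    c=np.array(sense()["ee_pos"]); move_straight(np.r_[c[:2],z0+74+up],v=180)
    move_straight(np.r_[P,z1+74+up],v=220); move_straight(np.r_[P,z1+75],v=120)
    s=sense();print('down',s["ee_pos"],s["force"],s["width"]); move_gripper(80); move_straight(np.r_[P,z1+74+75],v=220)
E
python3 - <<'E'
from plan import *
move_gripper(82)
pick(RED,4); place(MID,4,0,30)
p,d=capture("top");q,d2=capture("scene");np.savez('/tmp/b',p=p,q=q)
save('mid.png',np.hstack([p[165:230,315:440],q[200:300,190:340][:65*1]]) if 0 else q[180:310,180:380],4)
print(sense()["clock"])
E
```

```text
grasp 46.36882291165563 52.10856556892395 [0.34 0.44 5.8 ] 3.6917
down [ 535.99 -144.78   74.42] [ 1.36 -0.83 -0.99] 46.638381409150334
6.025
```

View pics/mid.png

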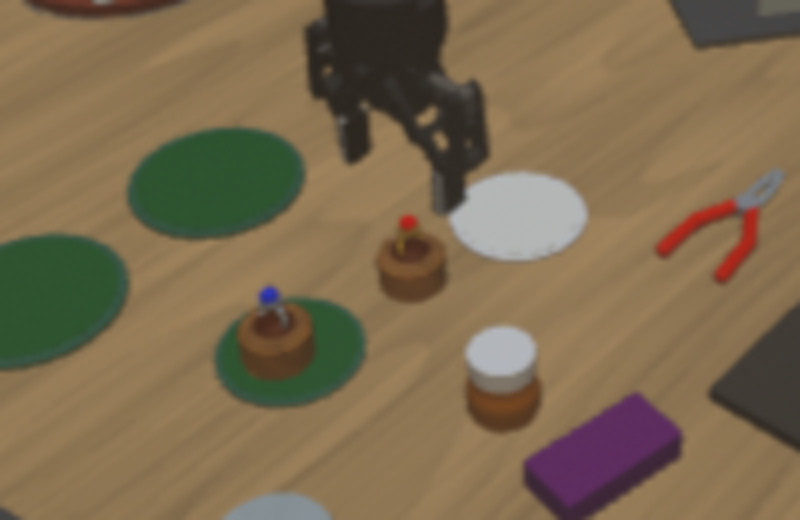

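The red block stands upright at (410,265) in the crop, midway on bare bench. Next the blue block goes to the pad.

```bash
sed -i "s/    s=sense();print('down'/    dwell(0.3); s=sense();print('down'/" plan.py
python3 - <<'E'
from plan import *
pick(BLUE,4); place(PAD,4,4,80)
move_pose([540,-200,260],DN); move_pose([470,-330,260],DN)
for n in("top","scene"):
    p,d=capture(n); np.savez('/tmp/c'+n,p=p); 
px={}
B={"top":(310,165,440,235),"scene":(220,190,340,290)}
for n in B:
    p=np.load('/tmp/c'+n+'.npz')['p'];H,S,V=col(p)
    M=dict(pad=(S<60)&(V>120),felt=(H>40)&(H<90)&(S>90)&(V>30),red=((H<6)|(H>174))&(S>200)&(V>90),blue=(H>108)&(H<130)&(S>120)&(V>60))
    for k in M:
        for s,ce,m in comp(M[k],B[n],2)[:3]:
            ct=max(cv2.findContours(m.astype(np.uint8),0,1)[0],key=cv2.contourArea)
            if k in("pad","felt"):
                hull=cv2.convexHull(ct); e=cv2.fitEllipse(hull) if len(hull)>5 else ((0,0),); print(n,k,s,onz(n,*e[0],4)[:2])
            else: px.setdefault((n,k),ce); print(n,k,s,ce)
    save('d'+n+'.png',p[B[n][1]:B[n][3],B[n][0]:B[n][2]],5)
for k in("red","blue"):
    if ("top",k) in px and ("scene",k) in px: print(k,tri(px["top",k],px["scene",k]))
print(sense()["clock"])
E
```

```text
grasp 46.30789063555527 52.17287600040436 [0.38 0.7  5.57] 7.5833
down [545.77 -46.95  79.38] [-6.74 -0.04  9.  ] 46.62527903063217
top pad [332 181  30  29 533] [547.39 -46.11]
top felt [391 188  27  28 607] [ 524.57 -245.47]
top felt [424 234  10   1  10] [1235.28 1157.82]
top red [323 165  11   1  11] [328. 165.]
top red [375 196   4   3  11] [376.36 197.  ]
top blue [346 193   4   3  11] [347.36 193.91]
scene pad [292 224  35  22 403] [548.72 -48.41]
scene pad [296 261  18  17 222] [ 636.01 -162.04]
scene felt [220 213  35  25 701] [ 343.67 -162.5 ]
scene felt [235 256  35  24 658] [ 525.2 -246.9]
scene red [281 234   2   3   5] [281.6 235.2]
scene blue [307 218   3   3   7] [308.29 219.  ]
red (array([584.31, -58.98,  48.06]), np.float64(191.96774151212063))
blue (array([546.37, -46.87,  56.33]), np.float64(0.015750328705631495))
12.8167
```

View pics/dscene.png

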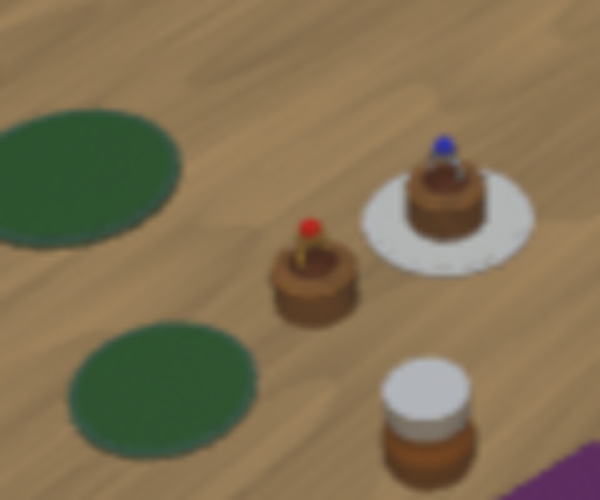

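The blue block stands upright in the middle of the pad, its stone at (445,147) in the crop. The red block is at (315,275), midway, and the small felt is free. Now red goes to the felt.

```bash
python3 - <<'E'
from plan import *
T,r=tri((376.36,197),(281.6,235.2)); print('red',T,r)
assert np.linalg.norm(T[:2]-[536,-145.5])<4
P=(T[:2]+[536,-145.2])/2
pick(P,0); place(np.array([524.9,-246.2]),0,4.6,30)
move_pose([470,-100,300],DN)
e=np.radians(41.5);h=np.array([-.609,-.793,0]);X=h*np.cos(e)+[0,0,np.sin(e)];Zm=-h*np.sin(e)+[0,0,np.cos(e)];Y=np.cross(Zm,X)
np.savez('/tmp/lens',X=X,Z=Zm,Y=Y,g=[502.3,272.6,87.7])
p,d=capture("top");n="top";H,S,V=col(p)
c=comp(((H<6)|(H>174))&(S>200)&(V>90),(385,180,425,225),2); print([(x[0][4],onz(n,*x[1],60)) for x in c])
print(sense()["clock"])
E
```

```text
red [ 535.85 -143.47   52.63] 0.23044363449026026
grasp 46.51031698124409 52.084731459617615 [-0.04  0.7   5.58] 14.7667
down [ 524.74 -245.83   79.45] [ 0.11 -0.06 -0.75] 46.63990503172881
[(np.int32(5), array([ 526.33, -244.39,   60.  ]))]
18.225
```

```bash
python3 - <<'E'
from plan import *
z=np.load('/tmp/lens.npz');X,Y,Zm,g=z['X'],z['Y'],z['Z'],z['g'];R=Rz(-Zm,Y)
move_pose([530,240,400],Rz([0,0,-1],Y)) 
move_pose(g+150*Zm,R); move_gripper(55)
move_straight(g+53*Zm,v=120); print('at',sense()["ee_pos"]-(g+53*Zm),sense()["force"])
move_gripper(12,90); dwell(.2); s=sense(); print(s["width"],s["grasp_force"],s["force"],s["moment"],s["clock"])
p,_=capture("scene"); save('grip.png',p[110:210,300:430],5)
E
```

```text
at [0.69 0.49 0.76] [-0.03 -0.57 -0.23]
18.47062302489832 88.22760343551636 [0.97 3.37 5.58] [0.36 0.01 0.02] 22.35
```

View pics/grip.png

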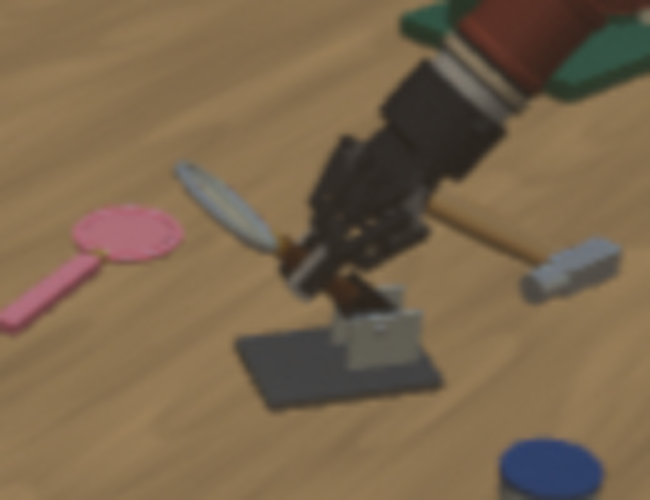

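The fingers hold the handle between sleeve and neck (crop (310,265)), clear of the rim, and the hammer is untouched. Now I draw it out along its axis.

```bash
python3 - <<'E'
from plan import *
z=np.load('/tmp/lens.npz');X=z['X']
p0=np.array(sense()["ee_pos"])
for k in(8,25,45,68,110):
    move_straight(p0+k*X,v=70); s=sense(); print(k,s["force"],s["moment"],s["width"])
    if np.linalg.norm(s["force"])>30: break
move_straight(p0+110*X+[0,0,60],v=150)
p,d=capture("top");np.savez('/tmp/otop',p=p,d=d)
p,d=capture("scene");np.savez('/tmp/oscene',p=p,d=d); save('out.png',p[90:220,280:440],5)
print(sense()["clock"],sense()["ee_pos"])
E
```

```text
8 [0.99 2.33 1.1 ] [ 0.51 -0.31  0.  ] 18.269794258391094
25 [0.4  0.5  2.74] [ 0.25 -0.18  0.02] 17.95150017320125
45 [-0.61 -0.6   1.8 ] [ 0.38 -0.27  0.  ] 18.18311078797434
68 [ 0.06 -0.07 -2.24] [ 0.4  -0.28 -0.  ] 18.49339086089832
110 [-0.64  0.14 -1.01] [ 0.42 -0.35 -0.02] 18.392499521473145
25.3667 [473.32 235.52 259.67]
```

View pics/out.png

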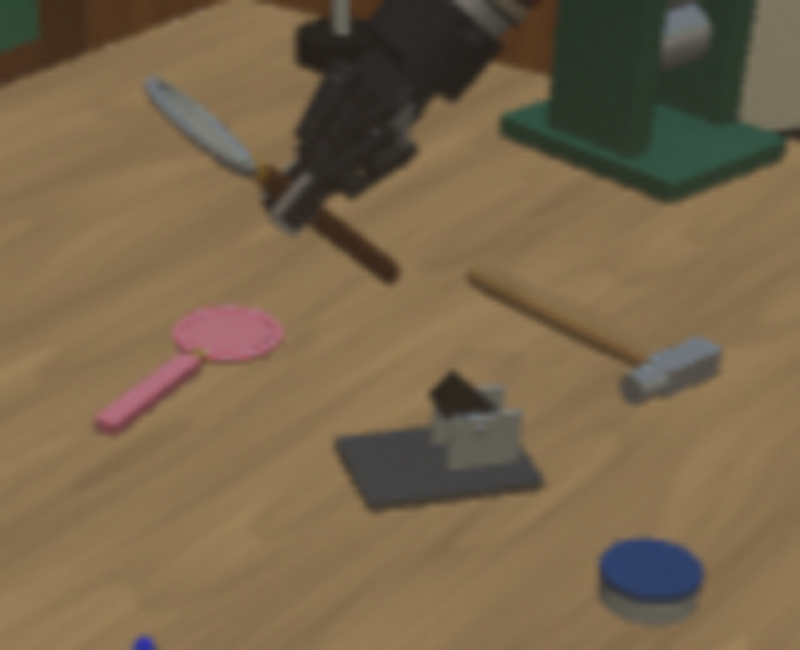

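The lens is out of the stand, the handle free at (390,270) and the stand undisturbed. Next I turn it level above the hold point and measure glass centre and tilt.

```bash
cat > lm.py <<'E'
from plan import *
def lens(off=3.5):
    out={}
    T=np.array(sense()["ee_pos"])
    ex=np.array(sense()["orientation"])[:,2]
    for n in("top","scene"):
        p,d=capture(n);np.savez('/tmp/k'+n,p=p,d=d);C=cloud(n,d).reshape(-1,3)
        pr=LC; m=(np.abs(C[:,2]-pr[2])<22)&(np.linalg.norm(C[:,:2]-pr[:2],axis=1)<58)&(d.reshape(-1)>0)
        L=C[m]
        for _ in range(6):
            c=L.mean(0);nn=np.linalg.svd(L-c,full_matrices=False)[2][2];nn*=np.sign(nn[2]);r=(L-c)@nn;L=L[abs(r)<4]
        (a,b),r=cv2.minEnclosingCircle(L[:,:2].astype(np.float32))
        print(n,len(L),'mec',a,b,r,'z',c[2],'mean',c,'n(deg)',np.degrees(nn[:2]))
E
python3 - <<'E'
import lm; from lm import *
move_straight([520,150,290],DN,v=200)
move_straight([547.5,36,250],v=200); dwell(.5)
T=np.array(sense()["ee_pos"]);print(T,sense()["clock"])
lm.LC=T+[0,-82,-53]; lm.lens()
print('exp',lm.LC)
q=np.load('/tmp/kscene.npz')['p']; u,v=map(int,proj("scene",lm.LC)); save('hov.png',q[v-70:v+90,u-80:u+100],4)
E
```

```text
[547.48  36.26 250.16] 27.7917
top 276 mec 548.888671875 -41.87742233276367 43.82313919067383 z 198.62247607904735 mean [546.33 -59.23 198.62] n(deg) [-0.25  1.32]
scene 496 mec 550.738037109375 -38.871517181396484 50.5601921081543 z 198.34340464413668 mean [551.89 -43.48 198.34] n(deg) [-0.01 -0.46]
exp [547.48 -45.74 197.16]
```

View pics/hov.png

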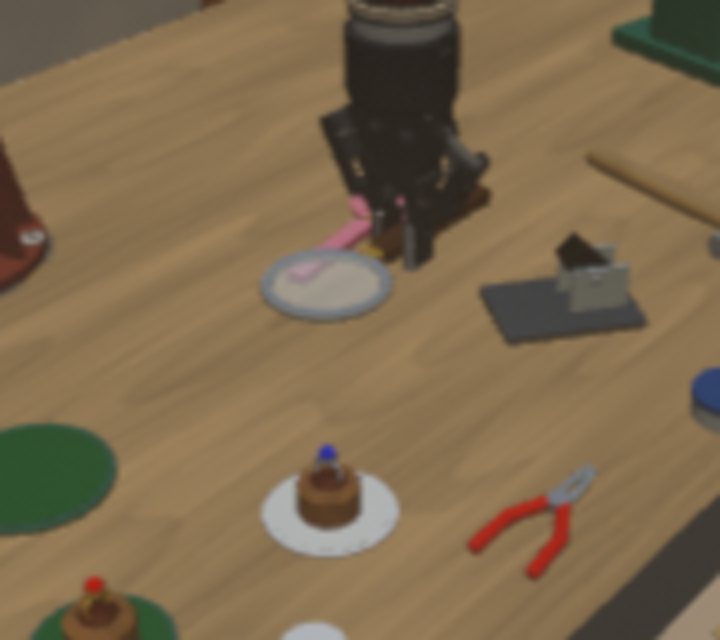

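```bash
cat >> lm.py <<'E'
from scipy.optimize import least_squares
def circ():
    for n in("top","scene"):
        d=np.load('/tmp/k'+n+'.npz')['d'];C=cloud(n,d)
        m=(np.abs(C[...,2]-LC[2])<9)&(np.linalg.norm(C[...,:2]-LC[:2],axis=-1)<58)&(C[...,1]<LC[1]+28)
        ct=max(cv2.findContours(m.astype(np.uint8),0,1)[0],key=cv2.contourArea)
        P=np.array([onz(n,*u,LC[2])[:2] for u in cv2.convexHull(ct)[:,0]]); P=P[P[:,1]<LC[1]+24]
        f=least_squares(lambda q:np.linalg.norm(P-q[:2],axis=1)-q[2],[*LC[:2],43],loss='soft_l1')
        g=least_squares(lambda q:np.linalg.norm(P-q[:2],axis=1)-43,LC[:2],loss='soft_l1')
        print(n,len(P),m.sum(),f.x,g.x)
E
python3 - <<'E'
import lm; from lm import *
T=np.array(sense()["ee_pos"]);lm.LC=T+[0,-82,-53];lm.circ();print(lm.LC)
p,_=capture("scene");H,S,V=col(p);b=comp((H>108)&(H<130)&(S>120)&(V>60),(285,205,335,250),2)[0];print('blue scene',b[1],onz("scene",*b[1],59.5))
E
```

```text
top 13 319 [548.75 -42.25  43.28] [548.73 -42.63]
scene 13 415 [550.92 -44.2   45.2 ] [551.86 -46.66]
[547.48 -45.89 197.05]
blue scene [308.29 219.  ] [549.24 -49.9   59.5 ]
```

The lens is level within about 1°. It sits about (+2, +4) mm off the stone in both views, so I correct that, lower it and verify.

```bash
python3 - <<'E'
import lm; from lm import *
move_straight([545.4,31.7,220],v=100); move_straight([545.4,31.7,194.5],v=50); dwell(.7)
s=sense();T=np.array(s["ee_pos"]);print(T,s["clock"],s["force"],s["width"],s["orientation"])
lm.LC=T+[0,-79,-53]; lm.lens(); lm.circ(); print('exp',lm.LC)
q=np.load('/tmp/kscene.npz')['p'];t=np.load('/tmp/ktop.npz')['p']
save('fin.png',q[150:310,190:390],4)
H,S,V=col(t);print('blue top',[(c[0][4],onz("top",*c[1],59.5)) for c in comp((H>108)&(H<130)&(S>90)&(V>50),(325,175,368,215),2)])
E
```

```text
[545.41  31.71 194.52] 29.75 [-0.66 -0.91 -1.19] 18.089243945237545 [[-0.  1.  0.]
 [ 1.  0. -0.]
 [-0.  0. -1.]]
top 242 mec 546.6024169921875 -46.90280532836914 43.44525909423828 z 143.01864844777782 mean [542.62 -64.14 143.02] n(deg) [0.73 1.53]
scene 500 mec 548.3688354492188 -40.88528060913086 51.67194366455078 z 142.66863477285764 mean [549.76 -47.65 142.67] n(deg) [-0.03 -0.59]
top 14 289 [547.32 -47.87  42.36] [547.16 -47.1 ]
scene 14 430 [548.28 -47.12  45.47] [548.61 -49.63]
exp [545.41 -47.29 141.52]
blue top []
```

View pics/fin.png

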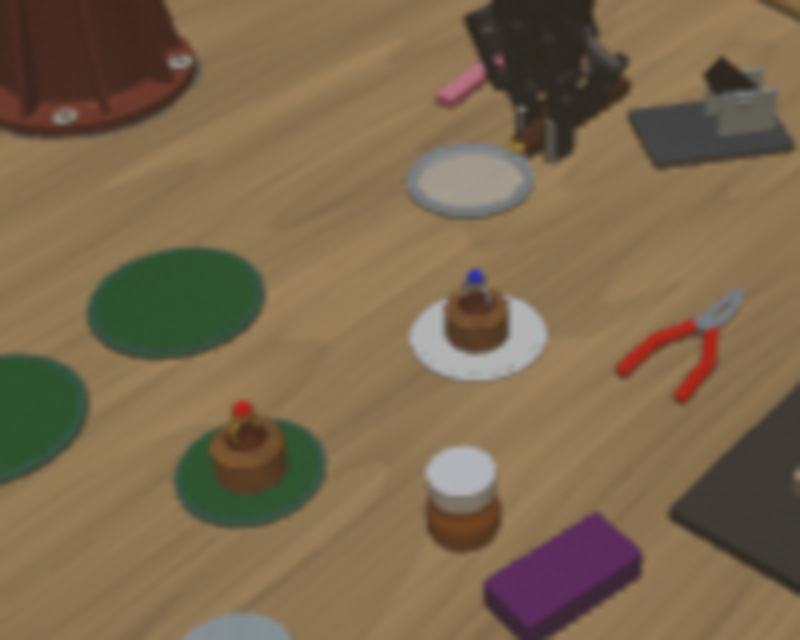

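Both blocks stand centred: red on the small felt at (248,470), blue on the pad at (477,335). The lens hovers level above the blue stone, ellipse centre (470,180), within about 1.5 mm of the stone's axis at z ≈ 141.5. Nothing else has moved.

```bash
python3 -c "
from bench import *
print(job_done())"
```

```text
the job is handed in; nothing more can be done
None
```

I swapped the two blocks and handed the job in at about 30 s, with the lens held still and level to about 1°, by my measurements about 80 mm above the blue stone and within about 1.5 mm of its axis.

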